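# Lock the contact head and hold the turret's index plunger out

## Robot

A 6-joint arm with a two-finger parallel gripper is mounted at the origin on the work surface. World frame = base frame: x ahead of the robot, y to its left, z up, the work surface at z = 0. Lengths are in m, angles in rad, forces in N, time in s.
With the tool pointing down it reaches from about 0.25 to 0.725 m from the base axis. Payload 4 kg.
Tool frame: the origin (TCP) lies on the centre line of the jaws, within the pads' length; the fingertips stand 11 mm ahead of it and the grasp point (between the pads) lies 8 mm behind it (bot.nose_length is the distance from the TCP to the fingertips, in m); z points along the fingers, y is the direction in which the jaws open and shut (so a half turn about z gives the same grasp; the last joint's range is limited). The gripper opens to 85 mm and grips with 20 to 120 N. Pads are 22 mm wide; open, the fingers measure 114 mm over their backs; the gripper's body (76 mm by 85 mm) begins 54 mm behind the grasp point. The pads swing forward as they close: fully open they stand 13 mm farther back than shut.
Start: joints at [1.207, 0.241, 0.005, 1.335, 0, 1.571], TCP at [0.178, 0.467, 0.242] pointing down, gripper open.
Joint ranges: [-2.72, 2.72], [-1.05, 1.87], [-1.09, 1.28], [-1.99, 2.15], [-1.42, 1.44], [-3.14, 3.14]. Speed limits (rad/s): [2.79, 2.79, 3.14, 3.14, 3.14, 3.14].

## Interface

Orientations are given as a unit quaternion [x, y, z, w].
In Python, from workcell import bot gives the robot as it stands.
- The arm moves only by the tool play_rows, never from a script. Its argument "plan" is one flat list of numbers, 6 for each row, row after row: the shift along the tool's x, y, z in mm, then the turn, a rotation vector about the tool's x, y, z in rad. A call has 1 to 20 rows; each row shifts and turns the commanded pose from where the row before left it, along the tool's axes as they then stand; what a row does not reach is not made up. A row lasts 1/8 s, in which the tool goes at most 62.5 mm and 10.7 degrees, less where a joint would pass 70% of its speed; a pose out of reach is approached as far as the arm can. A call with a gripper value outside its range is refused whole. "hand" is the opening in per cent of the stroke, from 0 (shut) to 100 (fully open), set as the call begins (left out, the last holds). The fingers move at their own pace and stop on an object; the grip force is fixed at half the most. Time passes only in rows, so rows that do not move let the fingers close. It gives the time, the measured TCP pose, the force and the opening at its end, in the units of the state.
- bot.get_obs(): the state, without advancing time (a new reading comes with each control period).
- bot.camera(name): name is "scene" or "side" or "wrist"; returns a dict with "frame" (420x560x3 uint8, blue, green, red), "range_z" (420x560 float32, m along the optical axis (not along the pixel's ray), 0 where there is no reading), "K" (3x3 intrinsics, pixels), "cam_to_world" (4x4, takes a point from camera to world coordinates). Camera axes: x right, y down, z forward; pixel columns grow to the right and rows downward; lengths in m; the calibration is good to about 2 mm. The wrist camera is an equidistant fisheye: a pixel r from the principal point sees the ray r / f radians off the axis. A picture is of the moment at which its call begins.
- bot.job_done(): hands the job in, once; it reports no verdict.
Trained networks look in the newest picture that a camera, given by its name, has taken for a name from the list of things; names that differ only in an ending like _2 or _b are one class to them, and where a whole thing is asked for, a point or a joint stands for the part that bears it (a point fixed in the world has none). Each returns a list of dicts, best first, with "p" (0 to 1); they miss things now and then, are a little off and sometimes report something else, mostly with a low value. They report only what shows in the picture. A call takes as long as a camera call.
- bot.outline_of(query, camera): "mask" (420x560 bool, what is visible of it) and "point" ([row, column] in pixels, amid what is visible of it).
The state is a dict: "clock": time; "joint_pos": joint angles; "joint_vel": joint speeds; "tau": joint torques, N m; "eef_pos": TCP position; "tool_rot": TCP orientation; "ft_force": force on the tool from outside, world axes, zero at the start; "ft_torque": the same for the moment, N m; "grip_width": finger opening in m.
Only numpy, scipy, OpenCV 4.12 (cv2) and the standard library are available. Lean on these libraries where they do the work, as an engineer would, in place of code of your own. Each camera call takes 0.05 s, during which the arm holds its last target.

## Task

On the cell-testing fixture, first slide the barrel bolt all the way home through its keeper so that the parked contact head is locked; only then pull the sprung index plunger fully back out of its hole in the turret's rim, against its stop. Finish while gripping the plunger and holding it fully back (a workmate will turn the turret meanwhile): do not let it go. Leave the bolt home and the loose things lying around where they are.

Things in the scene. Friction and masses are not known exactly. Their poses are not given: they have to be found in the camera images.
- fixture: Test fixture, fixed to the bench: aluminium base plate 310 x 290 mm, 12 mm thick. Origin on the bench surface near the plate's middle (plate spans x -155 to 155, y -140 to 150 mm); z up, x points from the plunger towards the turret, y to the left of that. Carries turret, plunger block, contact head, barrel bolt and keeper.
- turret_top (a point): Centre of the turret's upper face (fixture x 50, y 60, height 80 mm): grey disc 160 mm across, 40 mm thick, with eight upright cells up to 118 mm high and index holes around its rim. The plunger's dark steel block stands in front of it (fixture x -78 to -46, y 40 to 80, up to 76 mm high).
- keeper (a point): Centre of the keeper, a steel loop 12 mm thick and 50 mm high on the front of the parked contact head (fixture x 11, y -90, height 35 mm, on the bolt's axis). The head is a grey box behind it, fixture x 25 to 95, y -120 to -60, up to 132 mm high with its black arm.
- bolt_knob (a point): Centre of the barrel bolt's upright black knob, 20 mm in diameter, 28 mm high (centre 77 mm above the bench), on a 10 mm stem; at fixture x = -90 mm + bolt travel, y -90. Axes as the fixture's; the bolt slides along +x to the keeper. Its level rod runs in two steel guides 47 mm high (fixture x -121 to -109 and -31 to -19).
- bolt (a joint): Travel of the barrel bolt in m: 0 = fully withdrawn, 0.050 = fully home at its stop (rod through the keeper and into the head). It starts between 0 and 0.014, takes about 2.5 N to slide and stays where it is left.
- plunger_neck (a point): Middle of the neck of the index plunger's black pull knob. The plunger lies level, axis along the fixture's x, 60 mm above the bench, at fixture x = -98 mm - travel, y 60. The neck is 16 mm in diameter and 32 mm long along x; at its outer (-x) end is a flange 32 mm in diameter, 8 mm thick, at its +x end a 22 mm collar against the block. Axes as the fixture's; it is pulled along -x.
- plunger (a joint): Travel of the index plunger in m: 0 = seated (pin 12 mm deep in the turret's hole), 0.024 = fully back at its stop (pin tip 12 mm clear of the rim). A spring drives it home: about 6 N at 0 rising to 14 N at 0.024; it snaps back when let go.
- cell_tray: Bystander: green tray of cells 110 x 150 mm, cells up to 78 mm high; origin under its middle.
- spare_ring: Bystander: loose steel ring 28 mm across, 8 mm high, lying on the fixture's plate between bolt and plunger; origin under its middle.
- screwdriver: Bystander: screwdriver lying on the bench beside the fixture.
- meter: Bystander: hand meter 130 x 70 mm, 37 mm high, lying on the bench.
- pin_bin: Bystander: small open black bin 90 x 80 mm, 40 mm high.
- spare_cell: Bystander: single upright cell 26 mm across, 67 mm high, standing on the rear of the fixture plate; origin under its middle.
- cleaner: Bystander: white bottle 48 mm across, 85 mm high; origin under its middle.

How it is judged:
By the outcome, as a careful person would: the job done as asked, in the order asked, and still so for the second after the job is handed in, while the arm keeps its last pose, push and grip.
It also fails if it takes over 38 s, if anything falls off the work surface, if the arm or the gripper's body presses on something with over 40 N, if the wrist force passes 120 N, or if a joint passes its speed limit or range.

## Working session

There is one attempt and no reset: what is moved stays moved. The work goes in short steps, Python scripts to look and compute and a tool call to move; the robot and the scene stay as the last step left them, time stands still between calls to the robot, and variables do not carry over. Pictures are saved under pics/ and viewed, and the job is handed in when it is done.

Besides the shell and the picture viewer there is one more tool, called after "Emit:" as name(argument=value, ...), one argument or row to a line, values as JSON. play_rows: Moves the arm, as the interface text tells. Its arguments: {"type":"object","properties":{"plan":{"type":"array","items":{"type":"number"}},"hand":{"type":"number"}},"required":["plan"]}

```bash
mkdir -p pics; ls; cat > h.py <<'E'
import numpy as np,cv2
from workcell import bot
def shot(n,f):
    c=bot.camera(n); cv2.imwrite('pics/'+f,c['frame']); return c
def pts(c,mask):
    K=c['K'];T=c['cam_to_world'];z=c['range_z'];r,q=np.nonzero(mask&(z>0));d=z[r,q]
    P=np.stack([(q-K[0,2])/K[0,0]*d,(r-K[1,2])/K[1,1]*d,d],1)
    return P@T[:3,:3].T+T[:3,3]
E
python3 - <<'E'
from h import *
print(bot.get_obs())
for n in['scene','side']:
    c=shot(n,n+'0.png'); print(n,c['cam_to_world'].round(3).tolist(),c['K'].round(1).tolist())
    for q in['fixture','bolt_knob','plunger_neck','keeper','turret_top','spare_ring','cell_tray']:
        for o in bot.outline_of(q,n)[:2]:
            P=pts(c,o['mask']); print(n,q,round(o['p'],2),o['point'],len(P),np.median(P,0).round(4) if len(P) else '',P.min(0).round(3),P.max(0).round(3))
E
```

```text
pics
{'clock': 0.0, 'joint_pos': array([ 1.20697884e+00,  2.41394661e-01,  3.70668397e-03,  1.33516006e+00,
       -1.79676159e-05,  1.57078101e+00]), 'joint_vel': array([ 0.00056062, -0.00089119,  0.00120614,  0.00086068,  0.00035913,
        0.00078481]), 'tau': array([ 5.56815558e-04, -3.72318935e+01,  2.52406472e+01,  1.70063053e-02,
        3.80454094e-05,  7.83766097e-06]), 'eef_pos': array([0.17771287, 0.46670805, 0.24141536]), 'tool_rot': array([ 1.80899513e-01,  9.83501049e-01, -1.01055024e-03, -1.76756261e-04]), 'ft_force': array([ 0.35693893, -0.62908663, -0.9974996 ]), 'ft_torque': array([ 0.02957361,  0.03873574, -0.01708703]), 'grip_width': 0.08525913132431405}
scene [[-0.511, 0.547, -0.663, 1.441], [0.86, 0.308, -0.408, 0.533], [-0.019, -0.778, -0.628, 0.87], [0.0, 0.0, 0.0, 1.0]] [[498.4, 0.0, 288.3], [0.0, 498.4, 208.5], [0.0, 0.0, 1.0]]
scene fixture 0.6 [254.9, 317.0] 10736 [0.7372 0.151  0.0435] [ 0.479 -0.067 -0.002] [0.926 0.285 0.16 ]
scene fixture 0.16 [225.0, 207.9] 1152 [ 0.7159 -0.166   0.0296] [ 0.61  -0.22  -0.002] [ 0.773 -0.131  0.041]
scene bolt_knob 0
[... 1151 characters left out ...]
933 -0.154   0.029 ] [ 0.609 -0.219 -0.002] [ 0.767 -0.115  0.053]
side bolt_knob 0.93 [234.8, 293.3] 350 [0.6004 0.0094 0.0407] [ 0.531 -0.009  0.03 ] [0.644 0.02  0.092]
side plunger_neck 0.61 [267.3, 284.9] 315 [0.5499 0.1544 0.0646] [0.529 0.08  0.011] [0.62  0.167 0.078]
side keeper 0.7 [265.4, 242.5] 16063 [0.6387 0.1744 0.0358] [ 0.469 -0.078 -0.002] [0.871 0.287 0.134]
side turret_top 0.73 [364.8, 282.2] 3712 [0.4771 0.2968 0.013 ] [ 0.417  0.211 -0.002] [0.535 0.362 0.043]
side turret_top 0.56 [265.7, 239.8] 15929 [0.6393 0.1744 0.0363] [ 0.482 -0.154 -0.002] [0.907 0.317 0.134]
side cell_tray 0.81 [351.5, 165.4] 8386 [0.6288 0.3945 0.0459] [ 0.572  0.252 -0.002] [0.76  0.453 0.08 ]
```

View pics/scene0.png

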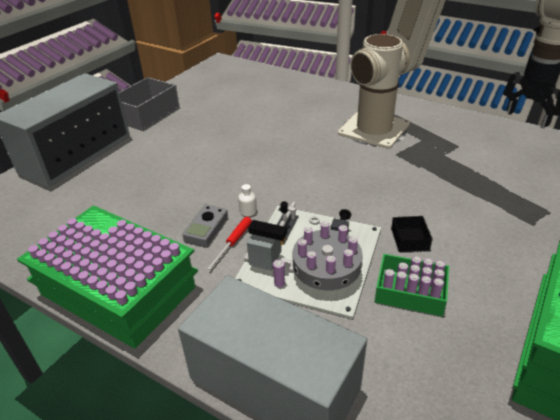

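View pics/side0.png

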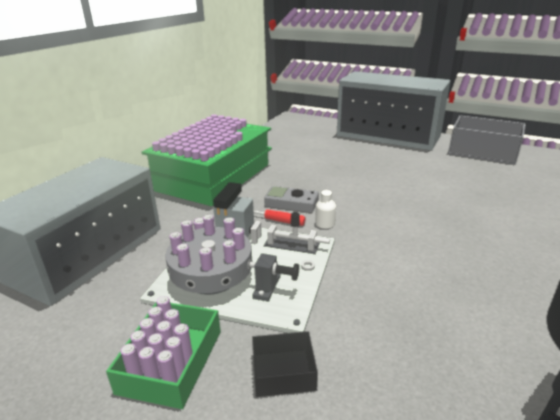

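```bash
python3 - <<'E'
from h import *
a=cv2.imread('pics/scene0.png')[180:320,220:400];b=cv2.imread('pics/side0.png')[180:330,140:345]
cv2.imwrite('pics/z1.png',cv2.resize(a,None,fx=4,fy=4,interpolation=2));cv2.imwrite('pics/z2.png',cv2.resize(b,None,fx=3.9,fy=3.9,interpolation=2))
E
```

```text
(no output)
```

View pics/z1.png

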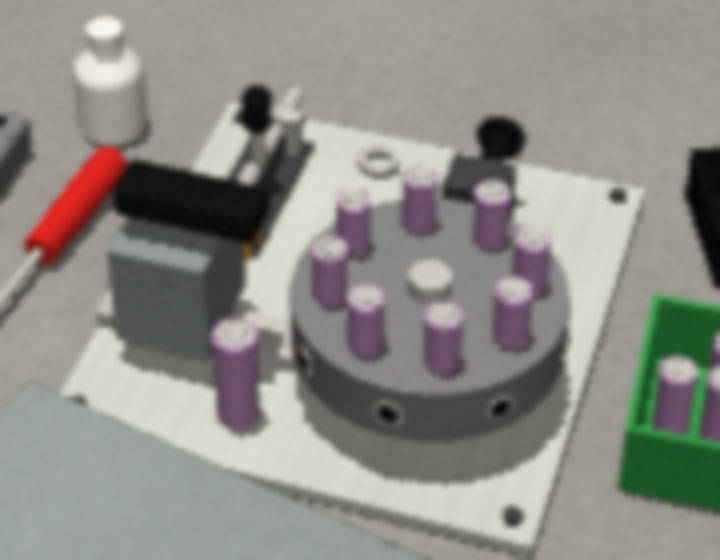

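View pics/z2.png

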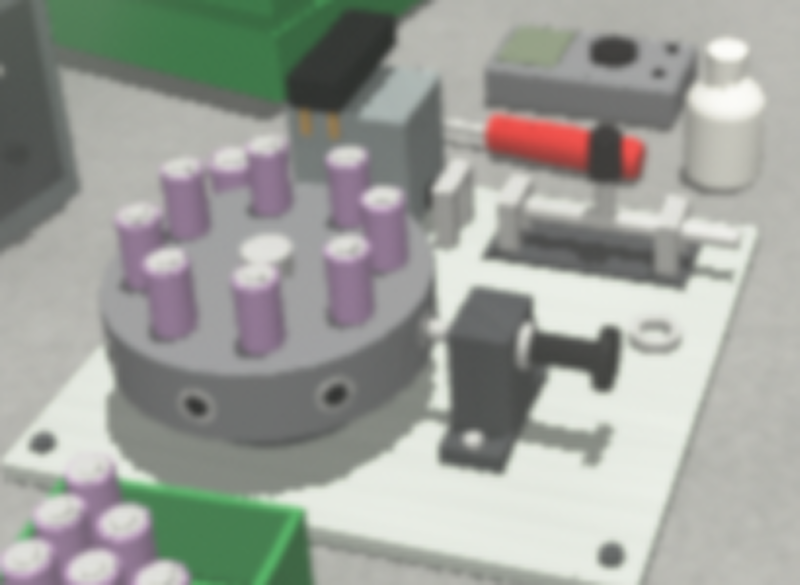

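```bash
cat > fit.py <<'E'
from h import *
from scipy.optimize import least_squares
cs={n:bot.camera(n) for n in['scene','side']}
s=lambda u,v:('scene',220+(u-1.5)/4,180+(v-1.5)/4)
d=lambda u,v:('side',140+(u-1.5)/3.9,180+(v-1.5)/3.9)
F=[((-155,150,12),s(643,187)),((155,150,12),s(537,547)),((-155,-140,12),s(234,104)),
((-155,-140,12),d(757,228)),((155,150,12),d(3,464)),
((-46,40,76),d(533,298)),((-46,80,76),d(480,289)),((-78,40,76),d(527,338)),
((-98,60,60),d(565,350)),((-134,60,60),d(607,358))]
def proj(c,P):
    T=np.linalg.inv(c['cam_to_world']);q=T[:3,:3]@P+T[:3,3];K=c['K'];return np.array([K[0,0]*q[0]/q[2]+K[0,2],K[1,1]*q[1]/q[2]+K[1,2]])
def W(p,f):
    f=np.array(f)/1000.;c,s_=np.cos(p[2]),np.sin(p[2]);return np.array([p[0]+c*f[0]-s_*f[1],p[1]+s_*f[0]+c*f[1],f[2]])
def res(p): return np.concatenate([proj(cs[o[0]],W(p,f))-o[1:] for f,o in F])
if __name__=='__main__':
    r=least_squares(res,[.65,.11,0],loss='soft_l1');p=r.x
    print(p,np.degrees(p[2]));print(res(p).reshape(-1,2).round(1))
    # bolt travel from knob pixel
    o=d(605,152)
    b=least_squares(lambda t:proj(cs['side'],W(p,(-90+t[0],-90,77)))-o[1:],[0]);print('bolt',b.x,b.fun)
    o=s(256,103)
    b=least_squares(lambda t:proj(cs['scene'],W(p,(-90+t[0],-90,77)))-o[1:],[0]);print('bolt',b.x,b.fun)
    for f in[(-90,-90,77),(-40,-90,77),(-98,60,60),(-122,60,60),(50,60,80),(11,-90,35)]:print(f,W(p,f).round(4))
    for n,c in cs.items():
        im=c['frame'].copy()
        for f in [(-155,150,12),(155,150,12),(-155,-140,12),(155,-140,12),(-98,60,60),(-46,40,76),(-46,80,76),(-78,40,76),(-78,80,76),(50,60,80),(11,-90,60),(-85,-90,77)]:
            u=proj(c,W(p,f));cv2.circle(im,tuple(int(round(x*8)) for x in u),8,(0,0,255),-1,cv2.LINE_AA,3)
        im=im[180:330,140:345] if n=='side' else im[180:320,220:400]
        cv2.imwrite(f'pics/f_{n}.png',cv2.resize(im,None,fx=3.9,fy=3.9,interpolation=2))
E
python3 fit.py
```

```text
[0.66222298 0.10912994 0.20659236] 11.836870194035031
[[  0.5   0.2]
 [  0.1   0.1]
 [ -1.6   0.1]
 [  0.6  -0.6]
 [ -0.8  -0.3]
 [-15.3  -3.9]
 [ -8.8  11. ]
 [  2.7 -11.6]
 [  0.6   0.4]
 [  9.2   1.5]]
bolt [12.88582871] [-0.06494105  0.49153799]
bolt [5.71422567] [1.01458265 0.56095745]
(-90, -90, 77) [0.5926 0.0026 0.077 ]
(-40, -90, 77) [0.6415 0.0128 0.077 ]
(-98, 60, 60) [0.554  0.1478 0.06  ]
(-122, 60, 60) [0.5305 0.1428 0.06  ]
(50, 60, 80) [0.6989 0.1781 0.08  ]
(11, -90, 35) [0.6915 0.0233 0.035 ]
```

```bash
python3 - <<'E'
s=open('fit.py').read()
a=s.index('((-46,40,76)');b=s.index("((-98,60,60),d(565")
s=s[:a]+"((-46,40,76),d(480,289)),((-78,40,76),d(533,298)),((-46,80,76),d(449,330)),((-78,80,76),d(517,340)),\n"+s[b:]
s=s.replace("((-134,60,60),d(607,358))","((-118,60,60),d(606,358))")
open('fit.py','w').write(s)
E
python3 fit.py
```

```text
[0.66173252 0.10914536 0.20652155] 11.832813091477318
[[ 0.6  0.1]
 [ 0.2 -0.1]
 [-1.5 -0. ]
 [ 0.8 -0.5]
 [-0.6 -0.3]
 [-1.5 -1.5]
 [ 1.4 -1.3]
 [-0.6  0.5]
 [-1.   0.8]
 [ 0.8  0.5]
 [ 1.   0.2]]
bolt [13.34632916] [-0.06895033  0.52165953]
bolt [6.2497877] [1.05283558 0.58210567]
(-90, -90, 77) [0.5921 0.0026 0.077 ]
(-40, -90, 77) [0.641  0.0129 0.077 ]
(-98, 60, 60) [0.5535 0.1478 0.06  ]
(-122, 60, 60) [0.53   0.1429 0.06  ]
(50, 60, 80) [0.6984 0.1781 0.08  ]
(11, -90, 35) [0.691  0.0233 0.035 ]
```

View pics/f_side.png

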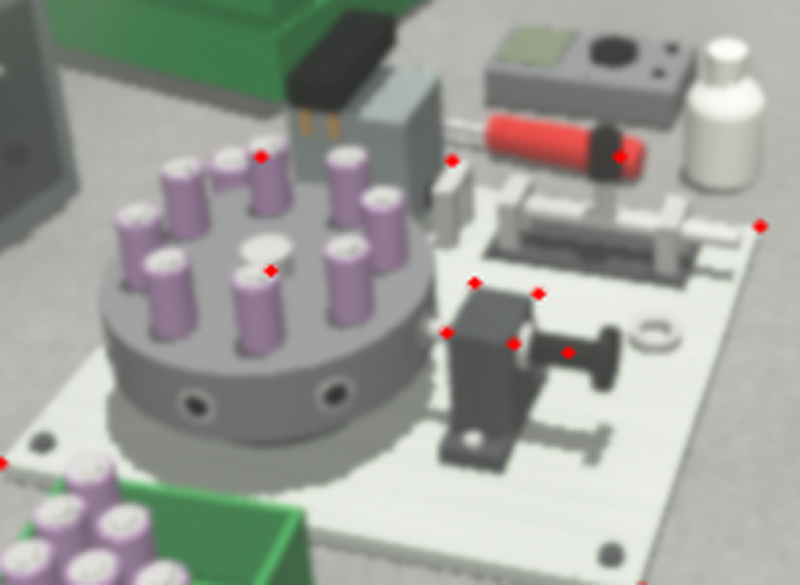

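View pics/f_scene.png

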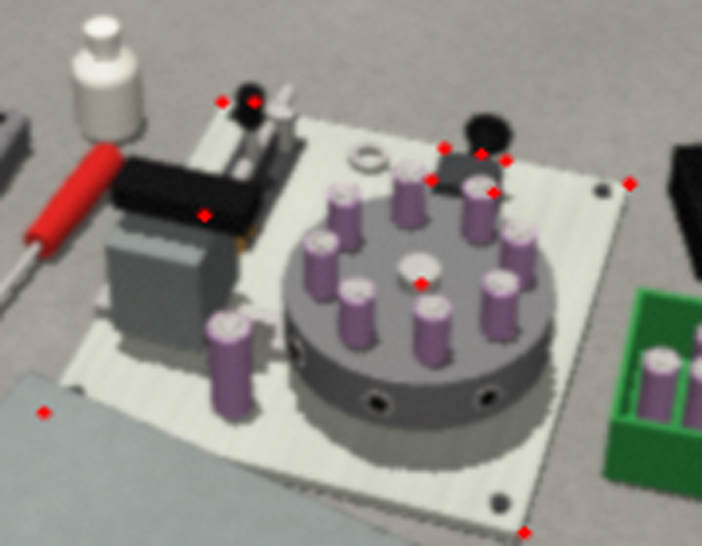

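```bash
cat > go.py <<'E'
import sys
from fit import *
from scipy.spatial.transform import Rotation as R
P=[0.66173,0.10915,0.2065]
def go(f,p=P):
    o=bot.get_obs();r=R.from_quat(o['tool_rot'])
    y=np.array([-np.sin(p[2]),np.cos(p[2]),0]);z=np.array([0,0,-1.]);M=R.from_matrix(np.stack([np.cross(y,z),y,z],1))
    t=W(p,f);print('fixture TCP now',now(p).round(1),'rotvec',(r.inv()*M).as_rotvec().round(3),'then shift mm',(M.inv().apply(t-o['eef_pos'])*1000).round(1),'F',o['ft_force'].round(1),'w',o['grip_width'].round(4),o['clock'],o['joint_pos'].round(2))
def now(p=P):
    e=bot.get_obs()['eef_pos'];c,s_=np.cos(p[2]),np.sin(p[2]);d=e-[p[0],p[1],0];return np.array([c*d[0]+s_*d[1],-s_*d[0]+c*d[1],d[2]])*1000
if __name__=='__main__': go([float(x) for x in sys.argv[1:4]])
E
python3 go.py -85 -50 220
python3 - <<'E'
from go import *
for n,q in[('scene','cleaner'),('side','cleaner'),('side','screwdriver')]:
    c=bot.camera(n)
    o=bot.outline_of(q,n)
    if o:
        Q=np.median(pts(c,o[0]['mask']),0);print(q,o[0]['p'],Q.round(3))
        s,k=np.sin(.2065),np.cos(.2065);d=Q-[P[0],P[1],0];print(k*d[0]+s*d[1],-s*d[0]+k*d[1])
E
```

```text
cleaner 0.87 [ 0.598 -0.115  0.048]
-0.10805148899100092 -0.20628741187812488
cleaner 0.62 [ 0.583 -0.108  0.044]
-0.12160686797528825 -0.1960561604702738
screwdriver 0.93 [ 0.689 -0.079  0.018]
-0.01222893385368497 -0.189721516722882Traceback (most recent call last):
  File "go.py", line 11, in <module>
    if __name__=='__main__': go([float(x) for x in sys.argv[1:4]])
                             ~~^^^^^^^^^^^^^^^^^^^^^^^^^^^^^^^^^^^
  File "go.py", line 8, in go
    t=W(p,f);print('fixture TCP now',now(p).round(1),'rotvec',(r.inv()*M).as_rotvec().round(3),'then shift mm',(M.inv().apply(t-o['eef_pos'])*1000).round(1),'F',o['ft_force'].round(1),'w',o['grip_width'].round(4),o['clock'],o['joint_pos'].round(2))
                                                                                                                                                                                            ^^^^^^^^^^^^^^^^^^^^^
AttributeError: 'float' object has no attribute 'round'
```

```bash
sed -i "s/o\['grip_width'\].round(4)/round(o['grip_width'],4)/" go.py; python3 go.py -85 -50 220
```

```text
fixture TCP now [-400.1  449.7  242.3] rotvec [ 0.    0.   -0.57] then shift mm [-315.1 -499.7   22.3] F [ 0.6 -0.7 -0.4] w 0.0853 1.6 [ 1.21  0.24  0.01  1.34 -0.    1.57]
```

Emit:
play_rows(
  plan=[0,0,0,0,0,-0.1425,0,0,0,0,0,-0.1425,0,0,0,0,0,-0.1425,0,0,0,0,0,-0.1425,-26,-42,2,0,0,0,-26,-42,2,0,0,0,-26,-42,2,0,0,0,-26,-42,2,0,0,0,-26,-42,2,0,0,0,-26,-42,2,0,0,0,-26,-42,2,0,0,0,-26,-42,2,0,0,0,-26,-42,2,0,0,0,-26,-42,2,0,0,0,-26,-42,2,0,0,0,-26,-38,2,0,0,0,0,0,0,0,0,0,0,0,0,0,0,0],
  hand=80,
)

```text
clock: 3.85
eef_pos: [0.5852, 0.0419, 0.2179]
tool_rot: [-0.103, 0.995, 0.0, -0.001]
ft_force: [0.1, 0.1, 0.2]
grip_width: 0.0683
```

```bash
python3 go.py -85 -50 220; python3 - <<'E'
from h import *
c=shot('wrist','w1.png');print(c['cam_to_world'].round(4).tolist(),c['K'].tolist())
for q in['bolt_knob','plunger_neck']: print([(o['p'],o['point'],o['mask'].sum()) for o in bot.outline_of(q,'wrist')[:2]])
E
```

```text
fixture TCP now [-88.8 -49.3 218.5] rotvec [ 0.    -0.     0.001] then shift mm [-3.8 -0.7 -1.5] F [-0.3  1.   0.3] w 0.0684 3.95 [ 0.07  0.42  0.2   1.35  0.   -0.13]
[[-0.2053, 0.944, 0.2581, 0.5192], [0.9787, 0.1978, 0.0553, 0.0292], [0.0011, 0.264, -0.9645, 0.3514], [0.0, 0.0, 0.0, 1.0]] [[325.19226210127806, 0.0, 278.9492349836787], [0.0, 325.19226210127806, 215.70722768208762], [0.0, 0.0, 1.0]]
[(0.74, [208.4, 237.3], np.int64(1598))]
[(0.94, [190.6, 394.4], np.int64(1120))]
```

View pics/w1.png

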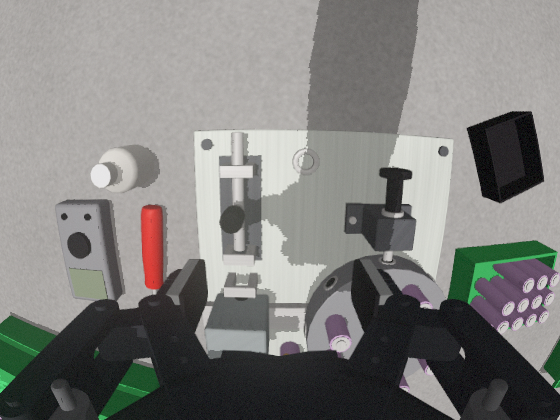

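```bash
python3 - <<'E'
from h import *
a=cv2.imread('pics/w1.png')
cv2.imwrite('pics/z3.png',cv2.resize(a[120:300,185:285],None,fx=3.3,fy=3.3,interpolation=2));cv2.imwrite('pics/z4.png',cv2.resize(a[120:270,330:460],None,fx=4,fy=4,interpolation=2))
E
```

```text
(no output)
```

View pics/z3.png

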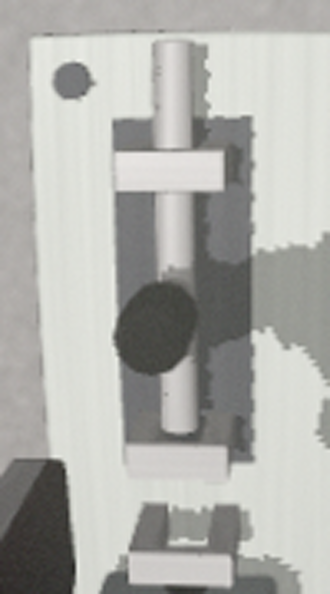

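View pics/z4.png

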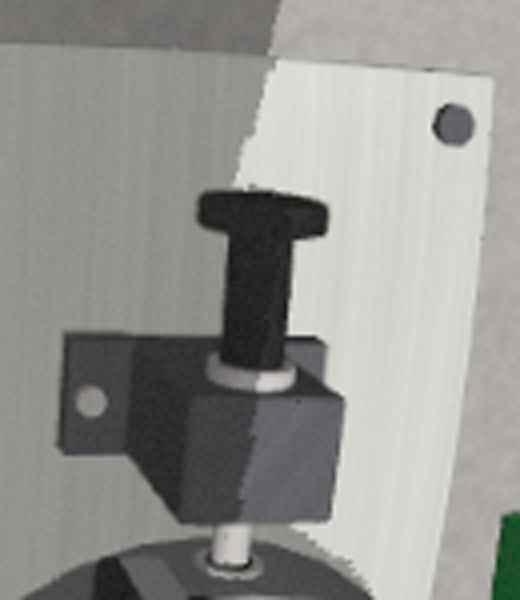

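```bash
cat > fit2.py <<'E'
from go import *
cw=bot.camera('wrist');cs2=dict(cs)
a=lambda u,v:np.array([185+(u-1.15)/3.3,120+(v-1.15)/3.3]); b=lambda u,v:np.array([330+(u-1.5)/4,120+(v-1.5)/4])
def pw(Q,c=cw):
    T=np.linalg.inv(c['cam_to_world']);q=T[:3,:3]@Q+T[:3,3];K=c['K'];n=np.hypot(q[0],q[1]);t=np.arctan2(n,q[2]);return np.array([K[0,0]*t*q[0]/n+K[0,2],K[1,1]*t*q[1]/n+K[1,2]])
G=[((-155,-140,12),a(32,37)),((-155,150,12),b(493,77)),((-115,-90,47),a(170,171)),((-25,-90,47),a(178,461)),((11,-90,60),a(181,568)),
((-78,40,76),b(187,397)),((-78,80,76),b(343,400)),((-46,40,76),b(180,522)),((-46,80,76),b(330,522)),((-118,60,60),b(262,213)),((-98,60,60),b(258,300))]
rw=lambda p:np.concatenate([pw(W(p,f))-o for f,o in G])
r=least_squares(rw,P,loss='soft_l1');print('wrist only',r.x);print(rw(r.x).reshape(-1,2).round(1).tolist())
r2=least_squares(lambda p:np.concatenate([rw(p),res(p)]),P,loss='soft_l1');print('all',r2.x)
for p in(r.x,r2.x):
  for f in[(-90,-90,77),(-98,60,60)]:print(W(p,f).round(4))
p=r.x
for t in(6,8,10,12,14):print(t,((pw(W(p,(-90+t,-90,91)))-[185,120])*3.3+1.15).round(0),((pw(W(p,(-90+t,-90,63)))-[185,120])*3.3+1.15).round(0))
E
python3 fit2.py
```

```text
wrist only [0.66208567 0.10887551 0.19809336]
[[-0.8, -0.6], [0.8, 0.1], [0.1, -0.0], [-0.0, 0.3], [-1.0, 4.8], [0.8, -0.4], [1.3, -0.9], [-0.8, 1.1], [0.3, 0.4], [0.1, 0.2], [-0.5, -0.8]]
all [0.66198711 0.10903174 0.20035417]
[0.5916 0.0029 0.077 ]
[0.5542 0.1484 0.06  ]
[0.5917 0.0029 0.077 ]
[0.554  0.1483 0.06  ]
6 [151. 315.] [165. 289.]
8 [151. 323.] [165. 296.]
10 [151. 331.] [165. 303.]
12 [151. 338.] [166. 310.]
14 [152. 346.] [166. 317.]
```

```bash
sed -i 's/^P=.*/P=[0.66205,0.10892,0.199]/' go.py; python3 go.py -78 -90 69
```

```text
fixture TCP now [-88.2 -50.4 218.5] rotvec [-0.     0.     0.008] then shift mm [-10.2 -39.6 149.5] F [ 0.2 -0.3 -0.7] w 0.0682 4.35 [ 0.07  0.42  0.2   1.35  0.   -0.14]
```

Emit:
play_rows(
  plan=[-5,-20,0,0,0,0.008,-5,-20,0,0,0,0,0,0,25,0,0,0,0,0,25,0,0,0,0,0,25,0,0,0,0,0,25,0,0,0,0,0,0,0,0,0,0,0,0,0,0,0],
)

```text
clock: 5.35
eef_pos: [0.6044, 0.0037, 0.1191]
tool_rot: [-0.098, 0.995, -0.0, 0.001]
ft_force: [-0.6, -0.2, 0.4]
grip_width: 0.0682
```

```bash
python3 go.py -78 -90 69; python3 - <<'E'
from h import *
c=shot('wrist','w2.png')
c=shot('side','s2.png');cv2.imwrite('pics/s2z.png',cv2.resize(c['frame'][150:300,200:370],None,fx=4,fy=4))
E
```

```text
fixture TCP now [-76.9 -91.4 119.8] rotvec [-0.001  0.003 -0.001] then shift mm [ 1.1  1.4 50.8] F [0.4 0.  0.1] w 0.0681 5.45 [ 0.01  0.52  0.09  1.14 -0.   -0.19]
```

View pics/w2.png

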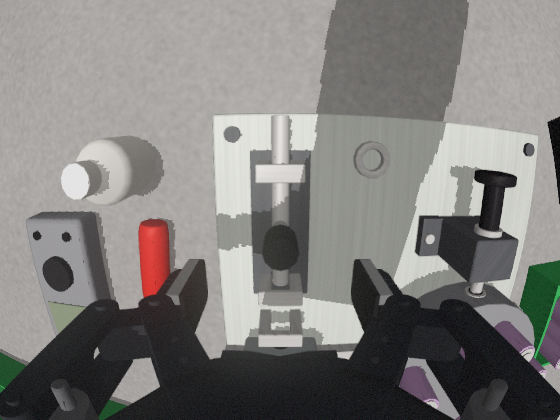

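View pics/s2z.png

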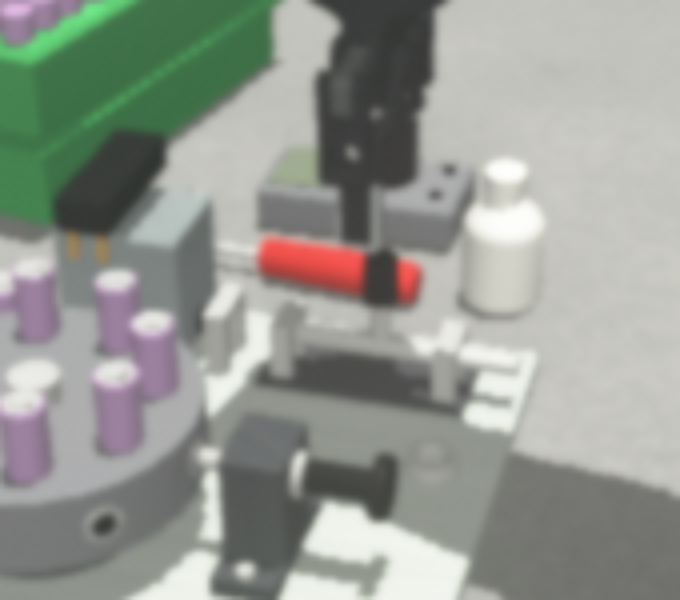

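```bash
python3 - <<'E'
from h import *
import cv2
a=cv2.imread('pics/w2.png')
cv2.imwrite('pics/z5.png',cv2.resize(a[210:300,230:330],None,fx=6,fy=6,interpolation=2))
src=open('fit2.py').read()
src=src[:src.index('G=[')]
exec(src)
c=cw
for t in(4,6,8,10,12,14):
    q=np.array([pw(W(P,(-90+t+10*np.cos(k),-90+10*np.sin(k),z)),c) for k in np.linspace(0,6.28,40) for z in(63,91)])
    print(t,q.min(0).round(1),q.max(0).round(1))
m=(a.max(2)<70);print([ (r,np.nonzero(m[r,262:302])[0].min()+262,np.nonzero(m[r,262:302])[0].max()+262) for r in range(215,290) if m[r,262:302].any()])
E
```

```text
4 [260.5 210.5] [298.4 259.6]
6 [260.6 213.7] [298.4 263. ]
8 [260.7 216.9] [298.3 266.3]
10 [260.7 220.1] [298.2 269.7]
12 [260.8 223.2] [298.2 273. ]
14 [260.9 226.4] [298.1 276.2]Traceback (most recent call last):
  File "<stdin>", line 12, in <module>
AttributeError: 'function' object has no attribute 'max'
```

View pics/z5.png

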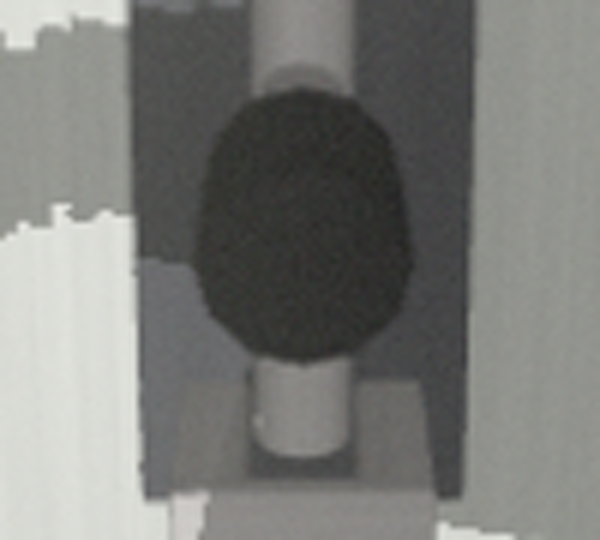

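Emit:
play_rows(
  plan=[1.5,2,17,0,0,0,0,0,17,0,0,0,0,0,16,0,0,0,0,0,0,0,0,0,0,0,0,0,0,0],
)

```text
clock: 6.32
eef_pos: [0.6019, 0.0062, 0.0684]
tool_rot: [-0.099, 0.995, -0.0, 0.0]
ft_force: [0.8, 0.3, 0.4]
grip_width: 0.0681
```

```bash
python3 go.py -78.5 -89.5 69
```

```text
fixture TCP now [-78.8 -88.9  69. ] rotvec [-0.     0.001 -0.001] then shift mm [-0.3 -0.6  0. ] F [ 0.7 -0.2 -0. ] w 0.0682 6.425 [ 0.01  0.56  0.02  1.03  0.   -0.19]
```

Close on the knob.

Emit:
play_rows(
  plan=[0,0,0,0,0,0,0,0,0,0,0,0,0,0,0,0,0,0,0,0,0,0,0,0,0,0,0,0,0,0,0,0,0,0,0,0],
  hand=0,
)

```text
clock: 7.18
eef_pos: [0.6023, 0.0043, 0.069]
tool_rot: [-0.098, 0.995, -0.002, 0.001]
ft_force: [0.3, -4.9, 1.3]
grip_width: 0.0186
```

Emit:
play_rows(
  plan=[0,-1.5,0,0,0,0,-4,0,0,0,0,0,-4,0,0,0,0,0,-4,0,0,0,0,0,-4,0,0,0,0,0,-4,0,0,0,0,0,-4,0,0,0,0,0,-4,0,0,0,0,0,0,0,0,0,0,0],
)

```text
clock: 8.3
eef_pos: [0.6302, 0.0099, 0.069]
tool_rot: [-0.099, 0.995, -0.0, 0.001]
ft_force: [-0.9, -3.4, 4.9]
grip_width: 0.0188
```

```bash
python3 go.py -40 -90 69
```

```text
fixture TCP now [-50.8 -90.7  69. ] rotvec [-0.001  0.002 -0.001] then shift mm [-10.8   0.7  -0. ] F [-0.4 -2.5  5.6] w 0.0182 8.4 [ 0.02  0.61  0.11  1.07 -0.   -0.18]
```

Emit:
play_rows(
  plan=[-3,0,0,0,0,0,-3,0,0,0,0,0,-2,0,0,0,0,0,-2,0,0,0,0,0,0,0,0,0,0,0],
)

```text
clock: 9.02
eef_pos: [0.639, 0.0117, 0.069]
tool_rot: [-0.099, 0.995, -0.0, -0.0]
ft_force: [-2.6, -2.8, 7.5]
grip_width: 0.0187
```

Emit:
play_rows(
  plan=[-1,0,0,0,0,0,-1,0,0,0,0,0,0,0,0,0,0,0],
)

```text
clock: 9.4
eef_pos: [0.639, 0.0118, 0.0689]
tool_rot: [-0.099, 0.995, -0.001, -0.002]
ft_force: [-6.8, -4.9, 10.8]
grip_width: 0.0183
```

```bash
python3 go.py -40 -90 69
```

```text
fixture TCP now [-41.8 -90.7  68.9] rotvec [-0.001 -0.004 -0.001] then shift mm [-1.8  0.7 -0.1] F [-8.2 -5.6 10.2] w 0.0185 9.5 [ 0.02  0.63  0.14  1.09 -0.   -0.18]
```

Emit:
play_rows(
  plan=[-1.5,0,0,0,0,0,-1.5,0,0,0,0,0,0,0,0,0,0,0],
)

```text
clock: 9.88
eef_pos: [0.639, 0.0117, 0.0689]
tool_rot: [-0.098, 0.995, -0.001, -0.005]
ft_force: [-14.2, -6.5, 14.8]
grip_width: 0.0184
```

```bash
python3 go.py -40 -90 69;python3 - <<'E'
from h import *
c=shot('wrist','w3.png')
c=shot('side','s3.png');cv2.imwrite('pics/s3z.png',cv2.resize(c['frame'][150:300,200:370],None,fx=4,fy=4))
E
```

```text
fixture TCP now [-41.7 -90.7  68.9] rotvec [-0.001 -0.01  -0.002] then shift mm [-1.7  0.7 -0.1] F [-14.7  -6.3  15.6] w 0.0184 9.975 [ 0.02  0.64  0.15  1.1  -0.   -0.18]
```

View pics/w3.png

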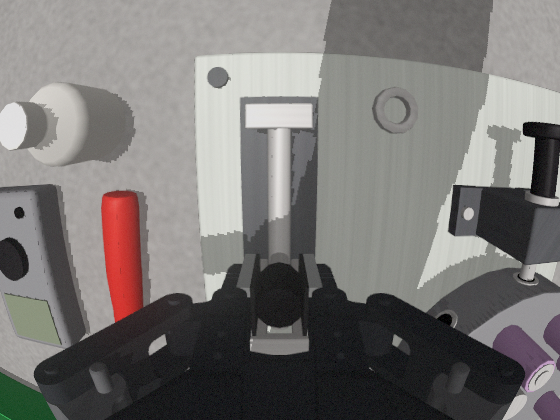

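View pics/s3z.png

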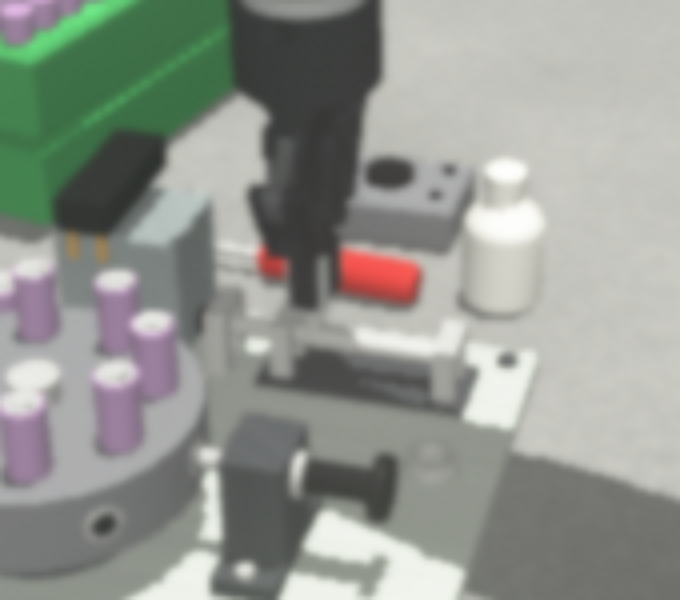

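Emit:
play_rows(
  plan=[2,0,0,0,0,0,2,0,0,0,0,0,0,0,0,0,0,0],
)

```text
clock: 10.45
eef_pos: [0.639, 0.0117, 0.069]
tool_rot: [-0.099, 0.995, -0.001, -0.001]
ft_force: [-5.3, -4.2, 8.0]
grip_width: 0.0186
```

Emit:
play_rows(
  plan=[0,0,0,0,0,0,0,0,0,0,0,0,0,0,0,0,0,0,0,0,0,0,0,0],
  hand=70,
)

```text
clock: 10.95
eef_pos: [0.6401, 0.0128, 0.068]
tool_rot: [-0.099, 0.995, 0.0, -0.0]
ft_force: [0.6, 0.0, 0.4]
grip_width: 0.0596
```

Emit:
play_rows(
  plan=[0,0,-20,0,0,0,0,0,-25,0,0,0,0,0,-25,0,0,0,0,0,0,0,0,0],
)

```text
clock: 11.45
eef_pos: [0.642, 0.0126, 0.1407]
tool_rot: [-0.099, 0.995, -0.0, 0.003]
ft_force: [0.2, -0.6, -1.1]
grip_width: 0.0596
```

```bash
python3 go.py -101 60 130;python3 - <<'E'
from h import *
c=shot('wrist','w4.png')
c=shot('side','s4.png');cv2.imwrite('pics/s4z.png',cv2.resize(c['frame'][150:300,200:370],None,fx=4,fy=4))
E
```

```text
fixture TCP now [-40.7 -90.2 137.7] rotvec [ 0.    -0.    -0.001] then shift mm [ 60.3 150.2   7.7] F [-0.1  0.7 -0.2] w 0.06 11.55 [ 0.02  0.58  0.24  1.23  0.   -0.18]
```

View pics/w4.png

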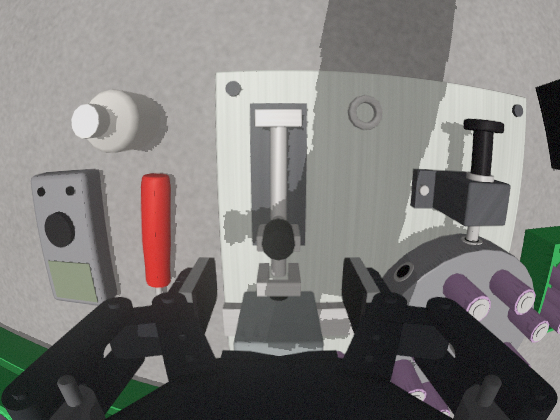

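View pics/s4z.png

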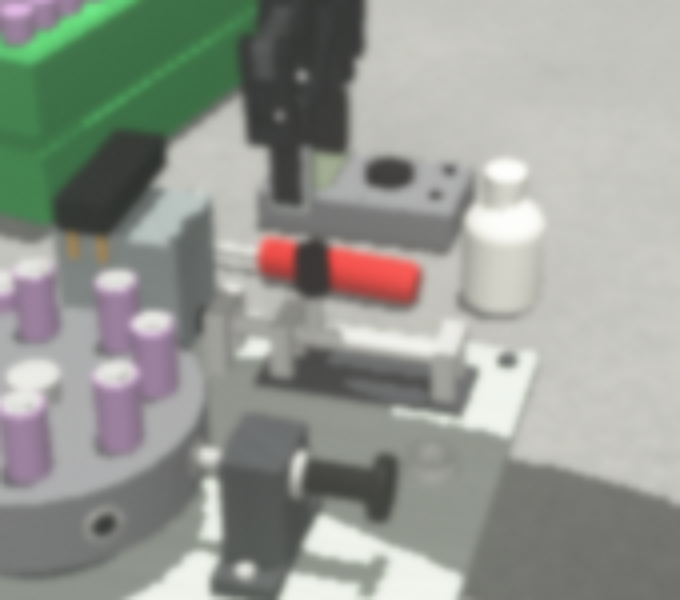

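```bash
python3 - <<'E'
src=open('fit2.py').read()
exec(src[:src.index('G=[')])
im=cv2.imread('pics/w4.png');cv2.imwrite('pics/z6.png',cv2.resize(im[205:305,230:330],None,fx=6,fy=6,interpolation=2))
for t in(44,46,48,50):
    q=np.array([pw(W(P,(-90+t+10*np.cos(k),-90+10*np.sin(k),z))) for k in np.linspace(0,6.28,40) for z in(63,91)])
    print(t,((q.min(0)-[230,205])*6).round(0),((q.max(0)-[230,205])*6).round(0))
print(((pw(W(P,(-31,-90,47)))-[230,205])*6).round(),((pw(W(P,(-19,-90,47)))-[230,205])*6).round())
E
```

```text
44 [185.  30.] [392. 296.]
46 [186.  48.] [391. 315.]
48 [186.  65.] [391. 333.]
50 [187.  83.] [391. 352.]
[289. 198.] [289. 290.]
```

View pics/z6.png

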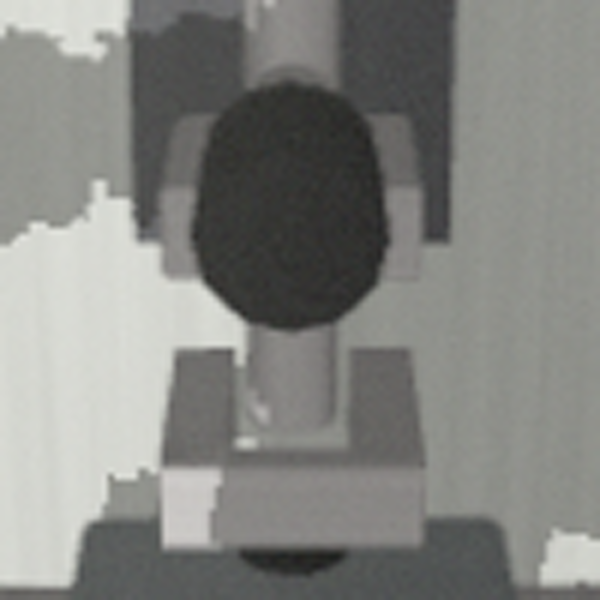

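Emit:
play_rows(
  plan=[15,15,0,0,0,0,15,25,0,0,0,0,15,30,0,0,0,0,13.5,30,0,0,0,0,0,30,8,0,0,0,0,20,10,0,0,0,0,0,0,0,0,0,0,0,0,0,0,0],
)

```text
clock: 12.8
eef_pos: [0.5535, 0.1474, 0.12]
tool_rot: [-0.099, 0.995, -0.0, -0.0]
ft_force: [0.3, -0.6, 0.7]
grip_width: 0.0595
```

```bash
python3 go.py -99 60 52;python3 - <<'E'
src=open('fit2.py').read()
exec(src[:src.index('G=[')])
im=cw['frame'];cv2.imwrite('pics/w5.png',im)
q=pw(W(P,(-98,60,60)));print(q)
for f in [(-98,60,60),(-114,60,60),(-122,60,60),(-82,60,60),(-78,40,76),(-78,80,76),(-46,40,76),(-46,80,76)]:print(f,((pw(W(P,f))-[220,180])*5).round())
cv2.imwrite('pics/z7.png',cv2.resize(im[180:300,220:340],None,fx=5,fy=5,interpolation=2))
E
```

```text
fixture TCP now [-98.6  58.8 120.4] rotvec [-0.     0.    -0.002] then shift mm [ 0.4  1.2 68.4] F [ 0.2 -0.8  0.5] w 0.0601 12.9 [ 0.26  0.46 -0.    1.11 -0.    0.06]
[279.84403504 238.1416272 ]
(-98, 60, 60) [299. 291.]
(-114, 60, 60) [299. 168.]
(-122, 60, 60) [299. 105.]
(-82, 60, 60) [299. 407.]
(-78, 40, 76) [135. 489.]
(-78, 80, 76) [465. 488.]
(-46, 40, 76) [146. 707.]
(-46, 80, 76) [454. 706.]
```

View pics/w5.png

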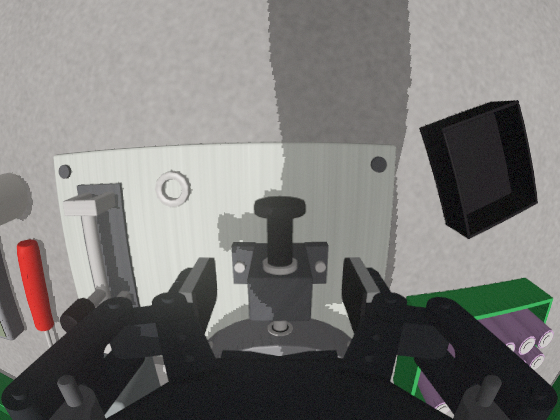

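View pics/z7.png

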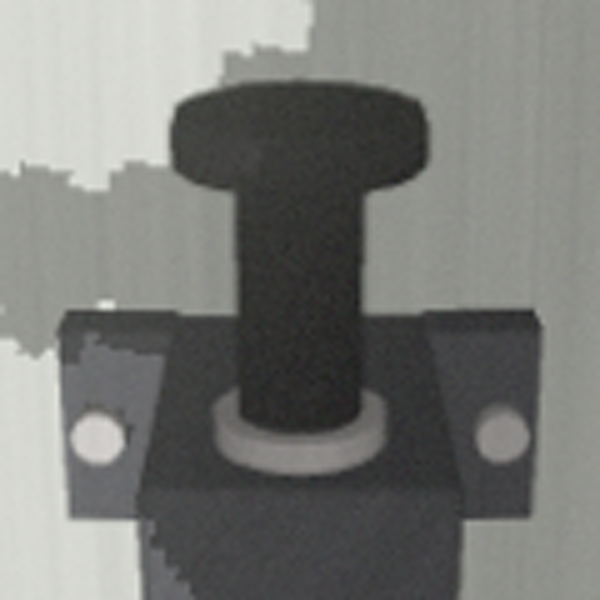

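Emit:
play_rows(
  plan=[0.5,1,20,0,0,0,0,0,20,0,0,0,0,0,18,0,0,0,0,0,10,0,0,0,0,0,0,0,0,0,0,0,0,0,0,0],
)

```text
clock: 13.8
eef_pos: [0.5532, 0.1489, 0.0531]
tool_rot: [-0.099, 0.995, 0.0, 0.001]
ft_force: [0.2, -0.2, 0.7]
grip_width: 0.06
```

```bash
python3 go.py -99 60 52
```

```text
fixture TCP now [-98.6  60.8  53.2] rotvec [ 0.     0.002 -0.001] then shift mm [ 0.4 -0.8  1.2] F [ 0.9 -0.6  0.4] w 0.0598 13.9 [ 0.26  0.53 -0.09  0.95  0.    0.06]
```

Emit:
play_rows(
  plan=[0,0,0,0,0,0,0,0,0,0,0,0,0,0,0,0,0,0,0,0,0,0,0,0,0,0,0,0,0,0,0,0,0,0,0,0],
  hand=0,
)

```text
clock: 14.65
eef_pos: [0.5531, 0.1474, 0.0528]
tool_rot: [-0.098, 0.995, -0.001, 0.0]
ft_force: [0.5, -4.2, 4.7]
grip_width: 0.0142
```

```bash
python3 go.py -99 60 52;python3 - <<'E'
from h import *
c=shot('wrist','w6.png')
E
```

```text
fixture TCP now [-99.3  59.3  52.8] rotvec [-0.003  0.001 -0.002] then shift mm [-0.3  0.7  0.8] F [ 1.3 -5.4  3.3] w 0.0141 14.75 [ 0.26  0.53 -0.09  0.95 -0.    0.06]
```

View pics/w6.png

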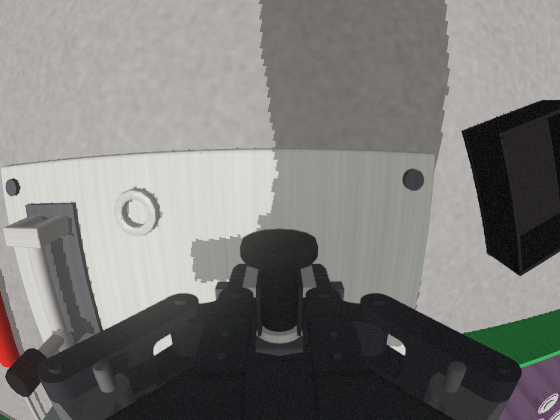

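Emit:
play_rows(
  plan=[0,-1,0,0,0,0,3,0,0,0,0,0,3,0,0,0,0,0,3,0,0,0,0,0,3,0,0,0,0,0,3,0,0,0,0,0,3,0,0,0,0,0,3,0,0,0,0,0,0,0,0,0,0,0],
)

```text
clock: 15.92
eef_pos: [0.5371, 0.1442, 0.0529]
tool_rot: [-0.099, 0.995, -0.0, 0.005]
ft_force: [11.7, -1.8, -6.1]
grip_width: 0.0143
```

```bash
python3 go.py -123 60 52
```

```text
fixture TCP now [-115.5   59.2   52.9] rotvec [-0.001  0.01  -0.002] then shift mm [7.5 0.8 0.9] F [11.2 -1.9 -5.3] w 0.0144 16.025 [ 0.26  0.49 -0.15  0.92 -0.    0.07]
```

Emit:
play_rows(
  plan=[2,0,0,0,0,0,2,0,0,0,0,0,2,0,0,0,0,0,0,0,0,0,0,0],
)

```text
clock: 16.52
eef_pos: [0.532, 0.1431, 0.0529]
tool_rot: [-0.099, 0.995, -0.0, 0.006]
ft_force: [12.9, -2.0, -7.2]
grip_width: 0.0141
```

```bash
python3 go.py -123 60 52
```

```text
fixture TCP now [-120.7   59.3   52.9] rotvec [-0.001  0.011 -0.002] then shift mm [2.3 0.7 0.9] F [13.3 -2.  -8.1] w 0.0141 16.625 [ 0.26  0.49 -0.16  0.91 -0.    0.07]
```

Emit:
play_rows(
  plan=[2,0,0,0,0,0,1,0,0,0,0,0,0,0,0,0,0,0],
)

```text
clock: 17.0
eef_pos: [0.5295, 0.1426, 0.0529]
tool_rot: [-0.099, 0.995, -0.0, 0.006]
ft_force: [13.4, -1.1, -8.7]
grip_width: 0.0141
```

Emit:
play_rows(
  plan=[1,0,0,0,0,0,1,0,0,0,0,0,0,0,0,0,0,0],
)

```text
clock: 17.38
eef_pos: [0.5295, 0.1426, 0.053]
tool_rot: [-0.099, 0.995, 0.0, 0.008]
ft_force: [18.8, -0.4, -13.5]
grip_width: 0.0142
```

Emit:
play_rows(
  plan=[1,0,0,0,0,0,1,0,0,0,0,0,0,0,0,0,0,0],
)

```text
clock: 17.75
eef_pos: [0.5294, 0.1426, 0.053]
tool_rot: [-0.099, 0.995, 0.0, 0.01]
ft_force: [23.5, -0.1, -18.6]
grip_width: 0.014
```

```bash
python3 go.py -123 60 52; python3 - <<'E'
from h import *
c=shot('wrist','w7.png')
c=shot('side','s7.png');cv2.imwrite('pics/s7z.png',cv2.resize(c['frame'][180:310,200:370],None,fx=4.5,fy=4.5))
E
```

```text
fixture TCP now [-123.3   59.2   53. ] rotvec [-0.001  0.019 -0.002] then shift mm [-0.3  0.8  1. ] F [ 24.5   0.3 -18.4] w 0.014 17.85 [ 0.26  0.48 -0.18  0.9  -0.    0.07]
```

View pics/w7.png

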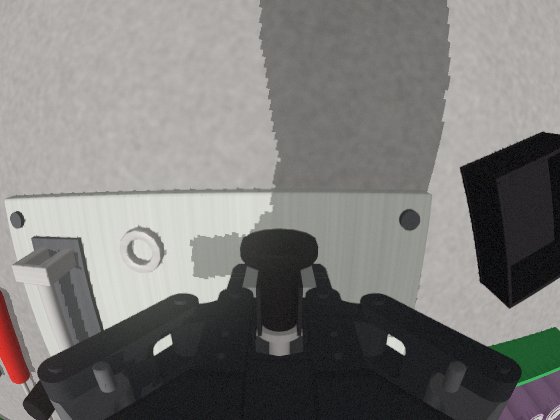

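View pics/s7z.png

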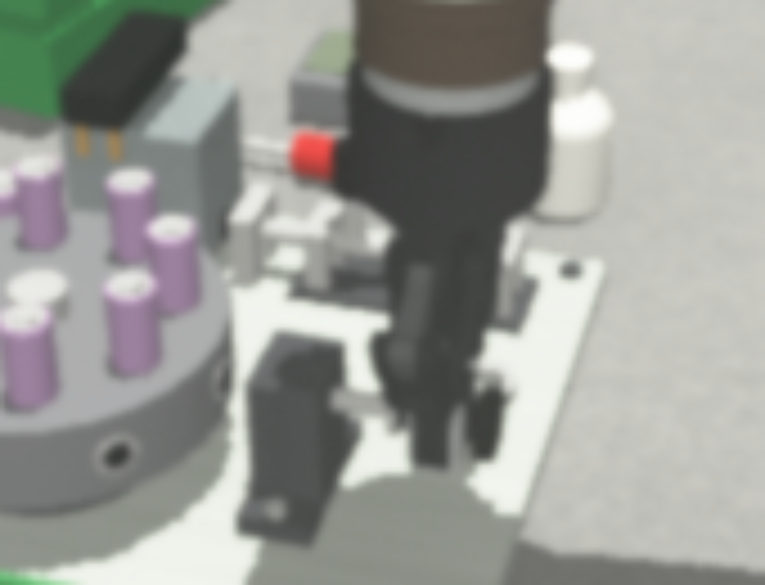

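Emit:
play_rows(
  plan=[0,0,0,0,0,0,0,0,0,0,0,0,0,0,0,0,0,0,0,0,0,0,0,0],
)

```text
clock: 18.45
eef_pos: [0.5295, 0.1426, 0.053]
tool_rot: [-0.098, 0.995, 0.0, 0.01]
ft_force: [24.2, 0.4, -17.4]
grip_width: 0.0139
```

```bash
python3 go.py -123 60 52; python3 -c "
from workcell import bot
print(bot.job_done())"
```

```text
fixture TCP now [-123.3   59.2   53. ] rotvec [-0.001  0.019 -0.002] then shift mm [-0.3  0.8  1. ] F [ 22.7   1.3 -17.9] w 0.0141 18.55 [ 0.26  0.48 -0.18  0.9  -0.    0.07]
the job is handed in; nothing more can be done
None
```

The bolt is home, and the plunger was gripped and held fully back when I handed the job in at about 18.5 s.

- **Bolt:** I slid it until a further 3 mm of command moved it no more and the force rose. After I let go, the wrist picture put the knob at about 49–50 mm travel, and both views showed the rod through the keeper. I did not measure it again after pulling the plunger. The last side view still showed the rod in the keeper, but the gripper hid the knob.
- **Plunger:** I gripped the neck and pulled it back 24.0 mm. The last 4 mm of command produced no motion while the force rose from 13 to 24 N, so it is against its stop. The flange kept its place relative to the gripper, so there was no slip. During a 0.5 s hold before handing in, position and force stayed steady.
- **Disagreements and gaps:**
  - The grip width read 1.4–1.9 mm under the true knob and neck diameters each time.
  - While holding, the wrist also shows about 18 N of vertical force along with the pull, well under the limits.
  - I saw none of the loose things disturbed, but I did not measure each of them.

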